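# Lay out the reground cutting tool set for inspection

### The arm

A 6-joint arm with a two-finger parallel gripper is mounted at the origin on a cart in front of the work surface, level with it; the furniture and walls round the work are solid. World frame = base frame: x ahead of the robot, y to its left, z up, the work surface at z = 0. Lengths are in m, angles in degrees, forces in N, time in s.
With the tool pointing down it reaches from about 0.225 to 0.725 m from the base axis. Payload 3.1 kg.
Tool frame: the origin (TCP) lies at the centre of the arm's flange, where the gripper is bolted on; the fingertips stand 173 mm ahead of it and the grasp point (between the pads) lies 155 mm ahead of it; z points along the fingers, y is the line along which they close (so a half turn about z gives the same grasp; the last joint's range is limited). The gripper opens to 85 mm and grips with 20 to 120 N. Pads are 22 mm wide; open, the fingers measure 114 mm over their backs; the gripper's body (76 mm by 85 mm) begins 54 mm behind the grasp point. The pads swing forward as they close: fully open they stand 13 mm farther back than shut.
Start: joints at [57.307, 2.75, 5.684, 92.934, 0, 82.678], TCP at [0.225, 0.474, 0.405] pointing down, gripper open.
Joint ranges: [-166.93, 166.93], [-56.73, 111.36], [-69.38, 81.34], [-121.58, 131.49], [-85.45, 84.26], [-180, 180]. Speed limits (degrees/s): [159.86, 159.86, 180, 180, 180, 180].

### API

Orientations are given as [roll, pitch, yaw] about the fixed x, y, z axes, in that order (R = Rz(yaw) Ry(pitch) Rx(roll)).
In Python, from bench import sense, vision, manip gives the robot as it stands. The module is installed in compiled form; this text tells all that it offers.
- The arm moves only by the tool carry_out, never from a script. Its argument "moves" is a list of rows, each a list of 3 entries, a list of its own where there are three numbers: the closure, from 0 (fully open) to 1 (shut), then the shift along the tool's x, y, z in units of 0.02 m (1.0 is 0.02 m), then the turn about the tool's z in units of 5 degrees (1.0 is 5 degrees). A call has 1 to 10 rows; each row shifts and turns the commanded pose from where the row before left it, along the tool's axes as they then stand; what a row does not reach is not made up. A row lasts 1/12 s, in which the tool goes at most 41.7 mm and 7.16 degrees, less where a joint would pass 70% of its speed; a pose out of reach is approached as far as the arm can. A call with a number of a shift or a turn outside -1 to 1 is refused whole. A call with a gripper value outside its range is refused whole. The fingers move at their own pace and stop on an object; "force" is the grip in N (left out, the last holds). Time passes only in rows, so rows that do not move let the fingers close. It gives the time, the measured TCP pose, the force, the opening and the grip force at its end, in the units of the state.
- sense(): the state, without advancing time (a new reading comes with each control period).
- vision.capture(name): name is "scene" or "top" or "wrist"; returns a dict with "img" (480x640x3 uint8, blue, green, red), "depth" (480x640 float32, m along the optical axis (not along the pixel's ray), 0 where there is no reading), "mtx" (3x3 intrinsics, pixels), "rvec" (rotation vector, rad) and "tvec" (3), from world to camera coordinates, as OpenCV has them; the wrist camera has in their place "mount" (4x4, takes a point from camera to tool coordinates, whose origin is the TCP and whose axes are the flange's). Camera axes: x right, y down, z forward; pixel columns grow to the right and rows downward; lengths in m; the calibration is good to about 2 mm. A picture is of the moment at which its call begins: read the wrist's pose just before it.
- manip.job_done(): hands the job in; it is judged then, once.
The state is a dict: "time": time; "joint_pos": joint angles; "joint_velocities": joint speeds; "joint_torque": joint torques, N m; "tool_pos": TCP position; "tool_rot": TCP orientation; "force": force on the tool from outside, world axes, zero at the start; "ft_torque": the same for the moment, N m; "gripper_width": finger opening in m; "grasp_force": force on a finger pad.
Only numpy, scipy, OpenCV 4.12 (cv2) and the standard library are available. Lean on these libraries where they do the work, as an engineer would, in place of code of your own. Each camera call takes 0.05 s, during which the arm holds its last target. There are 200 camera calls.

### The job

The cutting tool set has come back from grinding piled up on its brass stripper plate. Take the pile apart from the top without toppling anything, and seat each of the three die segments upright, flat on the pocket floor of the blue pocket block cut to its length. Then push one end of the emptied plate along the inspection stand's rail, under the sprung clip, fully home against the stop, and leave it lying flat there.

Things in the scene. Friction and masses are not known exactly. Their poses are not given: they have to be found in the camera images.
- segment_square: Grey steel die segment, square, 24 x 24 mm and 30 mm tall (two screw heads on its top stand 2 mm higher); top of the pile. Grip it across any two sides. Origin at the centre of its underside, z up, x and y along its sides. Rigid, loose.
- segment_medium: Black die segment of middle length, 25 (x) x 36 (y) mm and 18 mm tall (screw heads 2 mm higher); second in the pile, under the grey one, laid roughly across the long one. Grip it across its 25 mm. Origin at the centre of its underside, z up, x and y along its sides. Rigid, loose.
- segment_long: Long narrow black die segment, 22 (x) x 46 (y) mm and 20 mm tall (screw heads 2 mm higher); third in the pile, on the plate. Grip it across its 22 mm. Origin at the centre of its underside, z up, x and y along its sides. Rigid, loose.
- stripper_plate: Brass stripper plate, 100 mm long (x), 54 mm wide (y), 6 mm thick, 0.24 kg, four 8 mm holes; flat on the bench, bottom of the pile, the segments near its middle. Grip it across its 54 mm low, tips just above the bench. Either short end may enter the clip. Origin at the centre of its underside, z up.
- nest_square: Blue pocket block, 60 x 60 mm outside, with the square pocket, 32 x 32 mm, for the grey segment. Fixed, moved and turned between starts. Origin on the bench under the pocket's centre, z up, x and y along its sides. Rim 14 mm above the bench, pocket 9 mm deep (floor 5 mm above the bench), mouth bevelled by 3 mm.
- nest_medium: Blue pocket block, 61 x 72 mm outside, with the pocket of middle length, 33 (x) x 44 (y) mm, for the middle black segment. Fixed, moved and turned between starts. Origin on the bench under the pocket's centre, z up, x and y along its sides. Rim 14 mm above the bench, pocket 9 mm deep (floor 5 mm above the bench), mouth bevelled by 3 mm.
- nest_long: Blue pocket block, 58 x 82 mm outside, with the long narrow pocket, 30 (x) x 54 (y) mm, for the long black segment. Fixed, moved and turned between starts. Origin on the bench under the pocket's centre, z up, x and y along its sides. Rim 14 mm above the bench, pocket 9 mm deep (floor 5 mm above the bench), mouth bevelled by 3 mm.
- stand: Inspection stand, fixed, moved and turned between starts. Steel foot 150 x 76 mm, screw heads to 11 mm high; on it a rail along x, 36 mm wide, its top 24 mm above the bench, x = -58 to +73 mm. Fingers can straddle the rail beside the overhanging plate. Origin on the bench, z up, +x to the clip, away from the robot. Stop face at x = +50 mm: home is the plate lengthwise, its centre at x = 0, y = 0.
- clip_nose (a point): The sprung clip of the stand: steel leaf, 22 mm wide, red hub behind (42 mm above the bench at most). This point: on the rail's top, middle line, under the leaf's nose (stand x = +28 mm), where the gap is 3 mm at rest. Its upturned lip starts 17 mm nearer, 10 mm above the rail: the plate enters 0 to 3 mm above the rail, lifts the leaf (push of about 4 to 7 N) and is pressed onto the rail.
Not all that is in view belongs to the job. Leave any purple look-alike of the segment_medium alone.

How it is judged (in metres and radians):
At the end, for the whole second after the job is handed in: Each segment upright in its own block, within 10 mm of centre, underside under 8.5 mm above the bench. Plate flat on the rail, lengthwise within 0.15 rad, within 12 mm of its middle line and 8 mm of the stop, so its end is under the clip. All released and at rest (horizontal distance between segment_square and nest_square below 0.01 m and z of segment_square in the frame of nest_square below 0.0085 m and angle between each of segment_square, segment_medium, segment_long's own z axis and vertical below 0.12 rad and linear speed of each of segment_square, segment_medium, segment_long, stripper_plate below 0.03 m/s and horizontal distance between segment_medium and nest_medium below 0.01 m and z of segment_medium in the frame of nest_medium below 0.0085 m and horizontal distance between segment_long and nest_long below 0.01 m and z of segment_long in the frame of nest_long below 0.0085 m and x of stripper_plate in the frame of stand between -0.008 and 0.006 m and y of stripper_plate in the frame of stand between -0.012 and 0.012 m and z of stripper_plate in the frame of stand between 0.02 and 0.028 m and angle between the x axis of stripper_plate and the x axis of stand, either way round below 0.15 rad and angle between stripper_plate's own z axis and vertical below 0.08 rad); the robot touches nothing.
It fails at once if the square die segment is toppled (tipped by more than 0.7 rad) (angle between segment_square's own z axis and vertical above 0.7 rad).
It fails at once if the medium die segment is toppled (tipped by more than 0.7 rad) (angle between segment_medium's own z axis and vertical above 0.7 rad).
It fails at once if the long die segment is toppled (tipped by more than 0.7 rad) (angle between segment_long's own z axis and vertical above 0.7 rad).
It also fails if it takes over 104 s, if anything falls off the work surface, if the arm or the gripper's body presses on something with over 40 N, if the wrist force passes 120 N, or if a joint passes its speed limit or range.

## Working session

There is one attempt and no reset: what is moved stays moved. The work goes in short steps, Python scripts to look and compute and a tool call to move; the robot and the scene stay as the last step left them, time stands still between calls to the robot, and variables do not carry over. Pictures are saved under pics/ and viewed, at most 14 in all, crops included, and the job is handed in when it is done.

Besides the shell and the picture viewer there is one more tool, called as a command line: name --argument value ..., lists and objects as JSON in quotes. carry_out: Moves the arm, as the interface text tells. Shifts and turns lie within -1 to 1; 1 stands for 0.02 m of shift or 5 degrees of turn. Its arguments: {"type":"object","properties":{"moves":{"type":"array"},"force":{"type":"number"}},"required":["moves"]}

```bash
mkdir -p pics
cat > h.py <<'E'
import numpy as np, cv2
from bench import sense, vision, manip
from scipy.spatial.transform import Rotation as Ro
def cap(n):
    s=sense(); c=vision.capture(n)
    if n=='wrist':
        T=np.eye(4); T[:3,:3]=Ro.from_euler('xyz',s['tool_rot'],degrees=True).as_matrix(); T[:3,3]=s['tool_pos']
        c['W']=T@c['mount']
    else:
        R=cv2.Rodrigues(np.array(c['rvec'],float))[0]; W=np.eye(4); W[:3,:3]=R.T; W[:3,3]=-R.T@np.array(c['tvec']).ravel(); c['W']=W
    return c
def plane(c,uv,z):
    uv=np.atleast_2d(np.array(uv,float)); d=np.c_[uv,np.ones(len(uv))]@np.linalg.inv(c['mtx']).T@c['W'][:3,:3].T
    o=c['W'][:3,3]; return o+d*((z-o[2])/d[:,2])[:,None]
def cloud(c):
    v,u=np.mgrid[0:480,0:640]; d=np.c_[u.ravel(),v.ravel(),np.ones(u.size)]@np.linalg.inv(c['mtx']).T
    P=d*c['depth'].reshape(-1,1); return (P@c['W'][:3,:3].T+c['W'][:3,3]).reshape(480,640,3)
E
python3 - <<'E'
from h import *
s=sense(); print({k:s[k] for k in('time','tool_pos','tool_rot','force','gripper_width')})
for n in('top','scene'):
    c=cap(n); cv2.imwrite(f'pics/{n}0.png',c['img']); np.savez(f'{n}0.npz',**c); print(n,c['W'].round(3),c['mtx'])
E
```

```text
{'time': 0.0, 'tool_pos': array([0.22484376, 0.47418649, 0.40350497]), 'tool_rot': array([-1.79863802e+02, -1.76234048e-02,  1.54630786e+02]), 'force': array([-0.07219875,  0.78781071,  0.22055384]), 'gripper_width': 0.0856447107864719}
top [[ 0.026 -0.992  0.127  0.369]
 [-0.999 -0.022  0.031 -0.248]
 [-0.028 -0.128 -0.991  0.906]
 [ 0.     0.     0.     1.   ]] [[524.36304848   0.         333.46411249]
 [  0.         524.36304848 244.93073939]
 [  0.           0.           1.        ]]
scene [[ 0.805 -0.262  0.533  0.029]
 [-0.594 -0.344  0.728 -0.826]
 [-0.007 -0.902 -0.432  0.43 ]
 [ 0.     0.     0.     1.   ]] [[547.81800989   0.         312.0048223 ]
 [  0.         547.81800989 246.28493222]
 [  0.           0.           1.        ]]
```

View pics/top0.png

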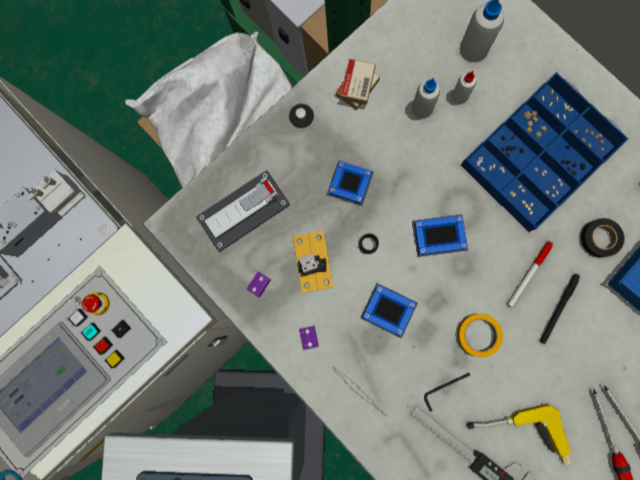

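View pics/scene0.png

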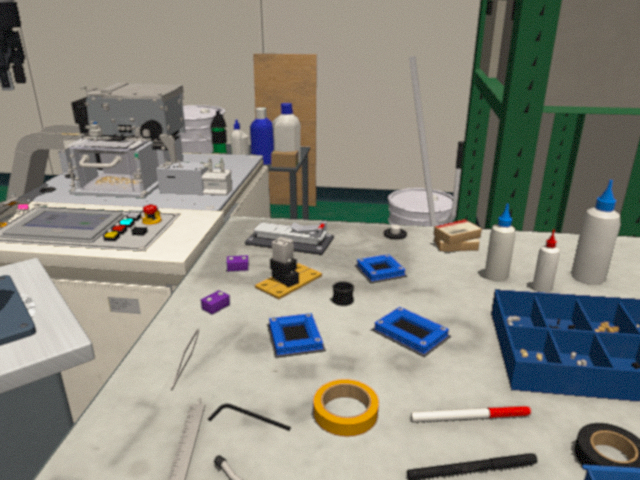

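Top view: the pile is on the yellow plate at (312,265), with the grey segment on top. The stand is at (243,210), clip end at upper right. Blue blocks are at (350,183), (440,235) and (390,310). The purple look-alikes at (258,284) and (308,337) get left alone, and the blue bin at (545,150) isn't a block.

```bash
cat > m.py <<'E'
from h import *
def rect(P):
    (c,(w,h),a)=cv2.minAreaRect((P[:,:2]*1000).astype(np.float32))
    if w<h: w,h,a=h,w,a+90
    return np.round(c,1),round(w,1),round(h,1),round((a+90)%180-90,1)  # angle = direction of long side
E
python3 - <<'E'
from m import *
c=cap('top'); img=c['img']; hsv=cv2.cvtColor(img,cv2.COLOR_BGR2HSV)
def blobs(mask,z,name,amin=150):
    n,l,st,ce=cv2.connectedComponentsWithStats(mask.astype(np.uint8))
    for i in range(1,n):
        if st[i,4]<amin: continue
        v,u=np.where(l==i)
        if u.min()<150 or u.max()>480 or v.max()>400 : continue
        print(name,ce[i].round(),st[i,4],rect(plane(c,np.c_[u,v],z)))
H,S,V=cv2.split(hsv)
blobs((H>100)&(H<125)&(S>120)&(V>90),.014,'blue')
blobs((H>15)&(H<32)&(S>100)&(V>100),.006,'plate')
P=cloud(c)
for nm,(u0,u1,v0,v1) in dict(pile=(285,340,225,300),stand=(190,295,165,255)).items():
    Z=P[v0:v1,u0:u1]; z=Z[...,2]
    for lo,hi in ((.003,.012),(.019,.028),(.034,.048),(.05,.07),(.07,.09)):
        m=(z>lo)&(z<hi); 
        if m.sum()>8: print(nm,lo,m.sum(),rect(Z[m]),np.median(z[m]).round(4))
big=[cv2.resize(img[v0:v1,u0:u1],None,fx=5,fy=5,interpolation=2) for u0,u1,v0,v1 in((285,345,225,305),(190,280,165,245))]
cv2.imwrite('pics/crop1.png',np.hstack(big))
print(plane(c,[[312,265],[243,210],[350,183],[440,235],[390,310],[368,243]],0.01).round(3))
E
```

```text
blue [350. 181.] 837 (array([ 595.2, -245.2]), 60.9, 60.6, 73.0)
blue [441. 234.] 1081 (array([ 505.2, -402.3]), 82.4, 59.0, -81.3)
blue [389. 310.] 1051 (array([ 374.8, -316.1]), 72.8, 61.7, 65.0)
plate [318.  28.] 618 (array([ 883.2, -194.6]), 70.9, 58.4, 44.5)
plate [313. 260.] 1267 (array([ 455.1, -183.7]), 100.2, 54.6, 11.4)
pile 0.003 1440 (array([ 454.2, -182.7]), 128.8, 94.4, 1.7) 0.0063
pile 0.019 55 (array([ 444.6, -185.5]), 47.4, 21.0, -76.3) 0.0266
pile 0.034 130 (array([ 446. , -182.9]), 36.0, 24.9, -71.1) 0.0443
pile 0.05 22 (array([ 443.5, -189. ]), 31.3, 15.2, -24.7) 0.061
pile 0.07 228 (array([ 447.1, -181.4]), 24.4, 23.8, 19.6) 0.0747
stand 0.003 2481 (array([544.6, -56.2]), 187.2, 159.8, -88.6) 0.0082
stand 0.019 1032 (array([543.3, -59.9]), 130.4, 37.0, -54.5) 0.0247
stand 0.034 357 (array([563.2, -87.4]), 60.5, 38.9, -54.0) 0.0369
[[ 0.448 -0.184  0.01 ]
 [ 0.542 -0.06   0.01 ]
 [ 0.593 -0.246  0.01 ]
 [ 0.505 -0.402  0.01 ]
 [ 0.375 -0.318  0.01 ]
 [ 0.488 -0.279  0.01 ]]
```

View pics/crop1.png

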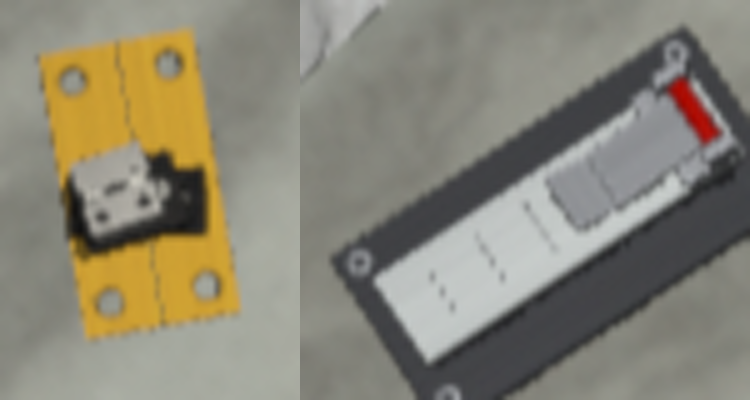

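```bash
cat >> h.py <<'E'
def to(x,y,z,yaw,at=None):
    """units needed to reach TCP target (mm): shifts at current yaw and at target yaw, turn units"""
    s=sense(); p=np.array(s['tool_pos'])*1000; y0=s['tool_rot'][2]; d=np.array([x,y,z])-p
    dy=(yaw-y0+180)%360-180
    def f(a):
        a=np.radians(a); return np.round(np.array([d[0]*np.cos(a)+d[1]*np.sin(a), d[0]*np.sin(a)-d[1]*np.cos(a), -d[2]])/20,3)
    print('at',p.round(1),'rot',np.round(s['tool_rot'],2),'j6',np.round(s['joint_pos'][5],1),'w',round(s['gripper_width']*1000,1),'t',round(s['time'],2),'| shift first:',f(y0),'turn',round(-dy/5,3),'| turn first:',f(yaw))
E
python3 - <<'E'
from h import *
to(447.1,-181.4,330,199.6)
for n in('top','scene'):
    c=cap(n);P=cloud(c); m=(c['depth']>0)&(P[...,2]>.12)&(P[...,0]>0.12)&(P[...,0]<.7)&(P[...,1]<.6)&(P[...,1]>-.5)
    Q=P[m]; print(n,m.sum(), Q.min(0) if len(Q) else 0, Q.max(0) if len(Q) else 0)
E
```

```text
at [224.9 474.2 403.8] rot [-1.7990e+02 -1.0000e-02  1.5463e+02] j6 82.7 w 85.1 t 0.15 | shift first: [-24.086 -24.86    3.689] turn -8.994 | turn first: [  0.528 -34.61    3.689]
top 0 0 0
scene 6513 [0.19362422 0.3258966  0.1200501 ] [0.60220551 0.59998397 0.40737729]
```

Run:
```python
from h import *
c=cap('scene');P=cloud(c); m=(c['depth']>0)&(P[...,2]>.12)&(P[...,0]>0.12)&(P[...,0]<.7)&(P[...,1]<.6)&(P[...,1]>-.5)
Q=P[m]
h,a,b=np.histogram2d(Q[:,0],Q[:,1],bins=[np.arange(.15,.65,.05),np.arange(.3,.65,.05)])
print(h.astype(int))
for i in range(9): print([round(float(Q[(Q[:,0]//.05==i+3)&(Q[:,1]//.05==j+6)][:,2].max(initial=0)),2) for j in range(6)])
```

```text
[[   0    0   95    0    0    0]
 [   0    2 1033  207  254    0]
 [   0    0   50   96  180    0]
 [   0    0    0    0    0    0]
 [   0    0    2   68  453  151]
 [   0    0   37  790  305  116]
 [  50  172  702  329   86   94]
 [   0    2  537   91   82   36]
 [   0    0   11  411   46    0]]
[0.0, 0.0, 0.3, 0.0, 0.0, 0.0]
[0.0, 0.32, 0.41, 0.41, 0.34, 0.0]
[0.0, 0.0, 0.4, 0.41, 0.35, 0.0]
[0.0, 0.0, 0.0, 0.0, 0.0, 0.0]
[0.0, 0.0, 0.12, 0.14, 0.2, 0.19]
[0.0, 0.0, 0.15, 0.2, 0.21, 0.21]
[0.13, 0.15, 0.2, 0.21, 0.21, 0.21]
[0.0, 0.17, 0.21, 0.2, 0.21, 0.21]
[0.0, 0.0, 0.2, 0.21, 0.21, 0.0]
```

carry_out --moves '[[0,[-0.96,-0.99,0.15],0],[0,[-0.96,-0.99,0.15],0],[0,[-0.96,-0.99,0.15],0],[0,[-0.96,-0.99,0.15],0],[0,[-0.96,-0.99,0.15],0],[0,[-0.96,-0.99,0.15],0],[0,[-0.96,-0.99,0.15],0],[0,[-0.96,-0.99,0.15],0],[0,[-0.96,-0.99,0.15],0],[0,[-0.96,-0.99,0.15],0]]'

```text
time: 1.13
tool_pos: [0.3137, 0.2119, 0.3747]
tool_rot: [180.0, 0.0, 154.7]
force: [1.0, 0.7, 0.8]
gripper_width: 0.0855
grasp_force: 0.0
```

carry_out --moves '[[0,[-0.96,-0.99,0.15],0],[0,[-0.96,-0.99,0.15],0],[0,[-0.96,-0.99,0.15],0],[0,[-0.96,-0.99,0.15],0],[0,[-0.96,-0.99,0.15],0],[0,[-0.96,-0.99,0.15],0],[0,[-0.96,-0.99,0.15],0],[0,[-0.96,-0.99,0.15],0],[0,[-0.96,-0.99,0.15],0],[0,[-0.96,-0.99,0.15],0]]'

```text
time: 1.97
tool_pos: [0.4024, -0.0494, 0.3447]
tool_rot: [180.0, 0.0, 154.6]
force: [-0.5, -0.2, -0.4]
gripper_width: 0.0855
grasp_force: 0.0
```

carry_out --moves '[[0,[-0.96,-0.99,0.15],0],[0,[-0.96,-0.99,0.15],0],[0,[-0.96,-0.99,0.15],0],[0,[-0.96,-0.99,0.15],0],[0,[-0.96,-0.99,0.15],0],[0,[0,0,0],-1],[0,[0,0,0],-1],[0,[0,0,0],-1],[0,[0,0,0],-1],[0,[0,0,0],-1]]'

```text
time: 2.8
tool_pos: [0.4465, -0.1787, 0.3295]
tool_rot: [180.0, -0.0, 179.9]
force: [0.6, -0.6, -0.7]
gripper_width: 0.0857
grasp_force: 0.0
```

carry_out --moves '[[0,[0,0,0],-1],[0,[0,0,0],-1],[0,[0,0,0],-1],[0,[0,0,0],-1],[0,[0,0,0],0],[0,[0,0,0],0],[0,[0,0,0],0]]'

```text
time: 3.38
tool_pos: [0.4465, -0.1786, 0.3297]
tool_rot: [180.0, -0.0, -160.5]
force: [-0.2, -1.1, -0.4]
gripper_width: 0.0854
grasp_force: 0.0
```

```bash
cat >> m.py <<'E'
def bands(n,cx,cy,r,bs,off=(0,0)):
    c=cap(n);P=cloud(c); z=P[...,2]; ok=(c['depth']>0)&(np.hypot(P[...,0]-cx,P[...,1]-cy)<r)
    for lo,hi in bs:
        m=ok&(z>lo)&(z<hi)
        m=cv2.morphologyEx(m.astype(np.uint8),cv2.MORPH_OPEN,np.ones((3,3)))>0
        if m.sum()>20: print(n,lo,hi,m.sum(),rect(P[m]),np.median(z[m]).round(4))
    return c
E
python3 - <<'E'
from m import *
to(447.1,-181.4,330,199.6)
c=bands('wrist',.447,-.182,.06,((.003,.009),(.022,.029),(.041,.047),(.07,.08)))
cv2.imwrite('pics/w1.png',c['img'])
bands('top',.447,-.182,.06,((.003,.009),(.022,.029),(.041,.047),(.07,.08)))
E
```

```text
at [ 446.5 -178.6  329.7] rot [ 180.     -0.   -160.48] j6 -49.3 w 85.4 t 3.38 | shift first: [ 0.021 -0.143 -0.016] turn -0.015 | turn first: [ 0.022 -0.143 -0.016]
wrist 0.003 0.009 4509 (array([ 454.1, -184.4]), 100.6, 54.1, 11.5) 0.0059
wrist 0.022 0.029 266 (array([ 446. , -185.1]), 45.9, 22.1, -87.1) 0.0258
wrist 0.041 0.047 586 (array([ 444.3, -183.2]), 35.6, 25.5, -71.4) 0.0439
wrist 0.07 0.08 1372 (array([ 445.5, -181.8]), 24.4, 24.0, 20.8) 0.074
top 0.003 0.009 398 (array([ 435.6, -187.9]), 58.4, 54.2, 11.7) 0.0065
top 0.022 0.029 41 (array([ 451.1, -203.2]), 15.4, 6.9, 1.5) 0.027
```

View pics/w1.png

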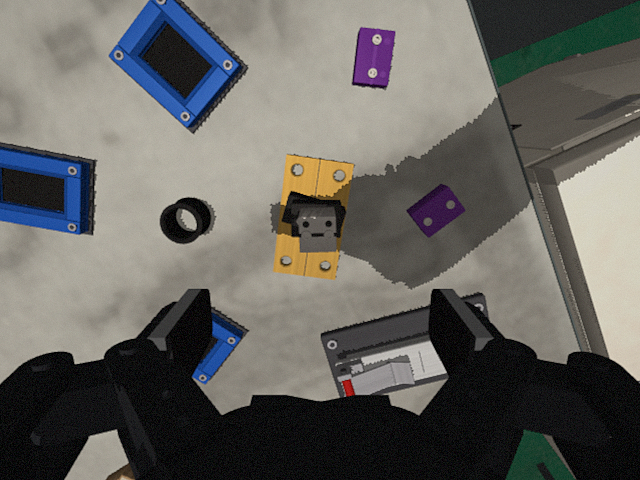

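carry_out --moves '[[0,[0.07,-0.13,0.6],-0.2],[0,[0,0,1],0],[0,[0,0,1],0],[0.3,[0,0,1],0],[0.5,[0,0,1],0],[0.5,[0,0,0.44],0],[0.5,[0,0,0],0],[0.5,[0,0,0],0]]' --force 40

```text
time: 4.15
tool_pos: [0.4458, -0.1814, 0.2283]
tool_rot: [179.9, -0.1, -159.4]
force: [0.2, 0.0, -0.3]
gripper_width: 0.0429
grasp_force: 0.0
```

carry_out --moves '[[1,[0,0,0],0],[1,[0,0,0],0],[1,[0,0,0],0],[1,[0,0,0],0],[1,[0,0,0],0],[1,[0,0,0],0]]'

```text
time: 4.65
tool_pos: [0.4469, -0.1819, 0.2306]
tool_rot: [-179.9, 0.1, -159.4]
force: [-0.2, 0.6, 5.9]
gripper_width: 0.0231
grasp_force: 41.8
```

carry_out --moves '[[1,[0,0,-0.5],0],[1,[0,0,-1],0],[1,[0,0,-1],0],[1,[0,0,-0.5],0],[1,[-0.73,-0.7,0],0],[1,[-0.73,-0.7,0],0],[1,[-0.73,-0.7,0],0],[1,[-0.73,-0.7,0],0],[1,[-0.73,-0.7,0],0],[1,[-0.73,-0.7,0],0]]'

```text
time: 5.48
tool_pos: [0.5583, -0.2295, 0.2881]
tool_rot: [179.9, -0.1, -159.4]
force: [-0.3, -0.1, -0.6]
gripper_width: 0.0226
grasp_force: 41.1
```

carry_out --moves '[[1,[-0.73,-0.7,0],0],[1,[-0.73,-0.7,0],0],[1,[0,0,0],1],[1,[0,0,0],1],[1,[0,0,0],1],[1,[0,0,0],1],[1,[0,0,0],1],[1,[0,0,0],1],[1,[0,0,0],1],[1,[0,0,0],0.5]]'

```text
time: 6.32
tool_pos: [0.5946, -0.245, 0.2879]
tool_rot: [180.0, -0.1, 162.9]
force: [-0.4, -0.0, -1.1]
gripper_width: 0.0231
grasp_force: 41.0
```

```bash
cat >> m.py <<'E'
def blue(n,z=.014,amin=150):
    c=cap(n); H,S,V=cv2.split(cv2.cvtColor(c['img'],cv2.COLOR_BGR2HSV)); m=(H>100)&(H<125)&(S>120)&(V>60)
    k,l,st,ce=cv2.connectedComponentsWithStats(m.astype(np.uint8))
    for i in range(1,k):
        if st[i,4]<amin: continue
        v,u=np.where(l==i); r=rect(plane(c,np.c_[u,v],z))
        if 50<r[2]<90 and r[1]<90: print(n,'blue',ce[i].round(),r)
    return c
E
python3 - <<'E'
from m import *
to(595.2,-245.2,192,163)
c=blue('wrist'); cv2.imwrite('pics/w2.png',c['img'])
blue('top')
bands('top',.447,-.182,.06,((.003,.009),(.022,.029),(.041,.048)))
E
```

```text
at [ 594.6 -245.   287.9] rot [ 1.7998e+02 -1.2000e-01  1.6292e+02] j6 -11.3 w 23.1 t 6.32 | shift first: [-0.029 -0.     4.796] turn -0.016 | turn first: [-0.029 -0.     4.796]
wrist blue [ 59. 168.] (array([ 504.5, -400.3]), 86.6, 58.4, -81.3)
wrist blue [318. 220.] (array([ 593.5, -246. ]), 60.0, 60.0, -17.1)
top blue [350. 186.] (array([ 595.1, -245.3]), 62.9, 60.8, -16.9)
top blue [440. 234.] (array([ 505.1, -401.8]), 83.3, 59.0, -81.3)
top blue [389. 310.] (array([ 374.7, -315.8]), 72.9, 62.1, 65.7)
top 0.003 0.009 940 (array([ 456.5, -183.9]), 100.5, 53.7, 11.2) 0.0066
top 0.022 0.029 47 (array([ 448.8, -203.4]), 20.6, 6.9, 2.5) 0.0265
top 0.041 0.048 274 (array([ 446.3, -183. ]), 35.8, 25.0, -70.7) 0.0449
```

View pics/w2.png

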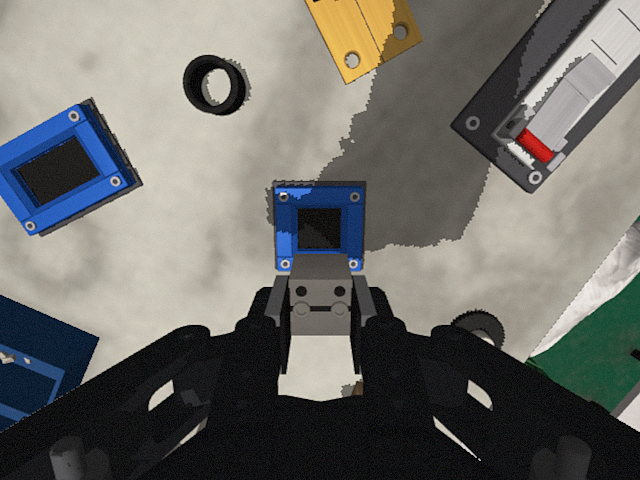

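The grey segment is held square over its block: pocket at (320,228), segment at (318,300) with no tilt. Lowering it in.

carry_out --moves '[[1,[0,0,1],0],[1,[0,0,1],0],[1,[0,0,1],0],[1,[0,0,1],0],[1,[0,0,0.3],0],[1,[0,0,0.3],0],[1,[0,0,0.15],0],[1,[0,0,0],0]]'

```text
time: 7.13
tool_pos: [0.595, -0.2452, 0.194]
tool_rot: [180.0, 0.0, 163.1]
force: [-0.5, 0.7, -1.9]
gripper_width: 0.0228
grasp_force: 41.1
```

carry_out --moves '[[0.55,[0,0,0],0],[0.55,[0,0,0],0],[0.55,[0,0,0],0],[0.5,[0,0,-0.5],0],[0.4,[0,0,-1],0],[0.2,[0,0,-1],0],[0,[0,0,-1],0],[0,[0,0,-1],0]]'

```text
time: 7.8
tool_pos: [0.595, -0.2452, 0.2864]
tool_rot: [-180.0, 0.1, 163.1]
force: [-0.5, 0.6, 0.7]
gripper_width: 0.0842
grasp_force: 0.0
```

Run:
```python
from m import *
bands('wrist',.595,-.245,.03,((.028,.033),(.033,.04),))
bands('top',.595,-.245,.03,((.028,.033),(.033,.04),))
to(446.2,-183,300,198.5)
```

```text
wrist 0.033 0.04 1344 (array([ 593.9, -244.7]), 24.1, 24.0, 71.9) 0.035
top 0.033 0.04 167 (array([ 596. , -244.2]), 24.4, 23.4, -17.3) 0.0359
at [ 596.4 -245.9  290.6] rot [-179.88    0.6   163.13] j6 -11.5 w 85.3 t 7.9 | shift first: [ 8.098  0.833 -0.469] turn -7.073 | turn first: [ 6.122  5.366 -0.469]
```

carry_out --moves '[[0,[0.9,0.09,0],0],[0,[0.9,0.09,0],0],[0,[0.9,0.09,0],0],[0,[0.9,0.09,0],0],[0,[0.9,0.09,0],0],[0,[0.9,0.09,0],0],[0,[0.9,0.09,0],0],[0,[0.9,0.09,0],0],[0,[0.85,0.09,0],0],[0,[0,0,0],1]]'

```text
time: 8.73
tool_pos: [0.443, -0.1815, 0.2834]
tool_rot: [180.0, -0.2, 158.1]
force: [0.2, 0.5, -0.3]
gripper_width: 0.0853
grasp_force: 0.0
```

carry_out --moves '[[0,[0,0,0],1],[0,[0,0,0],1],[0,[0,0,0],1],[0,[0,0,0],1],[0,[0,0,0],1],[0,[0,0,0],1],[0,[0,0,0],1],[0,[0,0,0],1],[0,[0,0,0],1],[0,[0,0,0],0.75]]'

```text
time: 9.57
tool_pos: [0.4453, -0.1828, 0.2837]
tool_rot: [-180.0, -0.0, 109.2]
force: [-0.2, 0.2, -0.5]
gripper_width: 0.0853
grasp_force: 0.0
```

Run:
```python
from m import *
c=bands('wrist',.447,-.182,.06,((.003,.009),(.022,.0285),(.04,.047)))
cv2.imwrite('pics/w3.png',c['img'])
to(446.2,-183,216,109.3)
```

```text
wrist 0.003 0.009 7194 (array([ 454.2, -184.9]), 100.5, 54.7, 11.4) 0.0059
wrist 0.022 0.0285 263 (array([ 446.3, -185. ]), 45.3, 22.1, -87.2) 0.0258
wrist 0.04 0.047 2361 (array([ 444.4, -183.7]), 36.3, 25.0, -71.3) 0.0439
at [ 445.3 -182.8  283.8] rot [-1.7999e+02 -1.0000e-02  1.0908e+02] j6 40.6 w 85.3 t 9.62 | shift first: [-0.023  0.037  3.39 ] turn -0.045 | turn first: [-0.023  0.037  3.39 ]
```

View pics/w3.png

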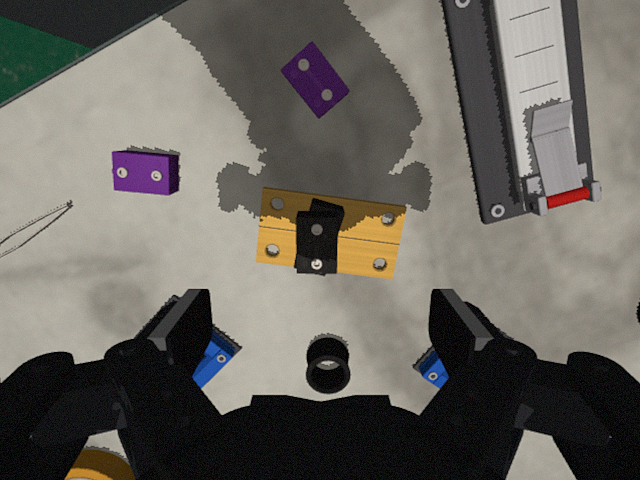

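The medium segment sits at (316,235) over the long one, square between the fingers. Descending to grip it.

carry_out --moves '[[0,[-0.03,0,0.8],0],[0,[0,0,1],0],[0.3,[0,0,1],0],[0.5,[0,0,0.7],0],[0.5,[0,0,0.26],0],[0.5,[0,0,0],0],[0.5,[0,0,0],0],[0.5,[0,0,0],0]]' --force 45

```text
time: 10.28
tool_pos: [0.4463, -0.1838, 0.21]
tool_rot: [179.9, 0.1, 109.4]
force: [0.6, -0.2, -0.3]
gripper_width: 0.0425
grasp_force: 0.0
```

carry_out --moves '[[1,[0,0,0],0],[1,[0,0,0],0],[1,[0,0,0],0],[1,[0,0,0],0],[1,[0,0,0],0],[1,[0,0,0],0]]'

```text
time: 10.78
tool_pos: [0.4464, -0.184, 0.2103]
tool_rot: [179.9, 0.1, 109.4]
force: [-0.3, 0.4, 6.0]
gripper_width: 0.0234
grasp_force: 44.9
```

carry_out --moves '[[1,[0,0,-0.3],0],[1,[0,0,-0.7],0],[1,[0,0,-1],0],[1,[0,0,-1],0],[1,[0,0,-0.8],0],[1,[-0.72,-0.8,0],0],[1,[-0.72,-0.8,0],0],[1,[-0.72,-0.8,0],0],[1,[-0.72,-0.8,0],0],[1,[-0.72,-0.8,0],0]]'

```text
time: 11.62
tool_pos: [0.3934, -0.2784, 0.2842]
tool_rot: [-180.0, -0.1, 109.4]
force: [-0.4, -0.5, -1.7]
gripper_width: 0.0237
grasp_force: 44.3
```

carry_out --moves '[[1,[-0.72,-0.8,0],0],[1,[-0.72,-0.8,0],0],[1,[0,0,0],1],[1,[0,0,0],1],[1,[0,0,0],1],[1,[0,0,0],1],[1,[0,0,0],1],[1,[0,0,0],1],[1,[0,0,0],1],[1,[0,0,0],1]]'

```text
time: 12.45
tool_pos: [0.3733, -0.3154, 0.284]
tool_rot: [-179.9, -0.1, 69.1]
force: [0.8, -0.3, -0.6]
gripper_width: 0.0235
grasp_force: 44.4
```

carry_out --moves '[[1,[0,0,0],0.82],[1,[0,0,0],0],[1,[0,0,0],0]]'

```text
time: 12.7
tool_pos: [0.3733, -0.3155, 0.2842]
tool_rot: [-179.9, -0.0, 65.4]
force: [-1.4, -0.3, -0.4]
gripper_width: 0.0231
grasp_force: 44.4
```

Run:
```python
from m import *
c=blue('wrist'); cv2.imwrite('pics/w4.png',c['img'])
to(374.7,-316,191,65.2)
bands('top',.447,-.182,.06,((.003,.009),(.022,.029)))
```

```text
wrist blue [320. 216.] (array([ 375. , -313.7]), 66.2, 60.9, 65.4)
wrist blue [538. 262.] (array([ 502.5, -400.9]), 86.5, 59.2, -81.3)
at [ 373.4 -315.6  284.3] rot [-1.7995e+02 -3.0000e-02  6.5380e+01] j6 66.5 w 22.8 t 12.75 | shift first: [0.009 0.069 4.666] turn 0.036 | turn first: [0.009 0.068 4.666]
top 0.003 0.009 1046 (array([ 455.6, -184. ]), 99.7, 54.1, 11.1) 0.0065
top 0.022 0.029 270 (array([ 447.7, -185.6]), 42.5, 22.2, -87.7) 0.0265
```

View pics/w4.png

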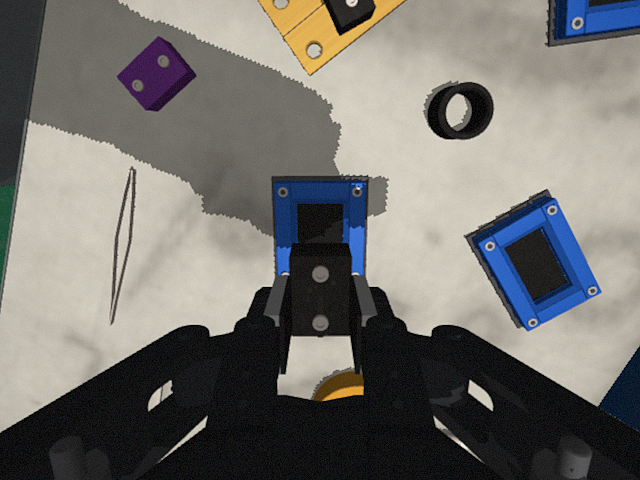

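The medium segment at (320,290) is level and square to the pocket at (320,225). Lowering and releasing.

carry_out --moves '[[1,[0,0.06,1],0],[1,[0,0,1],0],[1,[0,0,1],0],[1,[0,0,1],0],[1,[0,0,0.3],0],[1,[0,0,0.25],0],[1,[0,0,0.1],0],[1,[0,0,0],0]]'

```text
time: 13.47
tool_pos: [0.3748, -0.3163, 0.1921]
tool_rot: [180.0, -0.0, 65.3]
force: [-0.1, -0.0, -1.2]
gripper_width: 0.0232
grasp_force: 44.4
```

carry_out --moves '[[0.55,[0,0,0],0],[0.55,[0,0,0],0],[0.55,[0,0,0],0],[0.5,[0,0,-0.5],0],[0.4,[0,0,-1],0],[0.2,[0,0,-1],0],[0,[0,0,-1],0],[0,[0,0,-1],0]]'

```text
time: 14.13
tool_pos: [0.3746, -0.3163, 0.2839]
tool_rot: [179.9, 0.0, 65.3]
force: [-0.1, -1.1, -0.1]
gripper_width: 0.0841
grasp_force: 0.0
```

Run:
```python
from m import *
bands('wrist',.375,-.316,.03,((.018,.022),(.022,.024),(.024,.03),))
to(447,-185.3,284,92.8)
```

```text
wrist 0.022 0.024 1107 (array([ 377.3, -315.5]), 35.7, 24.7, 65.0) 0.0229
wrist 0.024 0.03 72 (array([ 377.1, -315.5]), 27.0, 5.8, 64.9) 0.025
at [ 375.7 -317.4  288.7] rot [179.51   0.21  65.29] j6 66.7 w 85.6 t 14.18 | shift first: [7.49  0.477 0.236] turn -5.503 | turn first: [6.423 3.883 0.236]
```

carry_out --moves '[[0,[0.93,0.07,0],0],[0,[0.93,0.07,0],0],[0,[0.93,0.07,0],0],[0,[0.93,0.07,0],0],[0,[0.93,0.07,0],0],[0,[0.93,0.07,0],0],[0,[0.93,0.07,0],0],[0,[0.95,0.05,0],0],[0,[0,0,0],-1],[0,[0,0,0],-1]]'

```text
time: 15.02
tool_pos: [0.4474, -0.1842, 0.2827]
tool_rot: [179.9, 0.0, 75.7]
force: [-0.3, -0.6, 0.7]
gripper_width: 0.0855
grasp_force: 0.0
```

carry_out --moves '[[0,[0,0,0],-1],[0,[0,0,0],-1],[0,[0,0,0],-1],[0,[0,0,0],-0.48],[0,[0,0,0],0],[0,[0,0,0],0]]'

```text
time: 15.52
tool_pos: [0.4469, -0.1853, 0.2824]
tool_rot: [179.9, 0.0, 92.6]
force: [0.5, -0.0, -1.1]
gripper_width: 0.0856
grasp_force: 0.0
```

Run:
```python
from m import *
c=bands('wrist',.447,-.182,.06,((.003,.009),(.022,.0275)))
to(446.7,-185.2,190.5,92.7)
```

```text
wrist 0.003 0.009 7909 (array([ 454.1, -185. ]), 100.2, 54.6, 11.4) 0.0059
wrist 0.022 0.0275 2163 (array([ 445.9, -185.6]), 46.3, 21.6, -87.0) 0.0259
at [ 446.9 -185.3  282.3] rot [1.7996e+02 3.0000e-02 9.2620e+01] j6 56.9 w 85.3 t 15.57 | shift first: [ 0.005 -0.01   4.59 ] turn -0.017 | turn first: [ 0.005 -0.01   4.59 ]
```

carry_out --moves '[[0,[0,0,0.8],0],[0,[0,0,1],0],[0,[0,0,1],0],[0.3,[0,0,1],0],[0.5,[0,0,0.5],0],[0.5,[0,0,0.3],0],[0.5,[0,0,0],0],[0.5,[0,0,0],0],[0.5,[0,0,0],0]]' --force 45

```text
time: 16.32
tool_pos: [0.4475, -0.1856, 0.1911]
tool_rot: [179.9, 0.1, 92.7]
force: [0.0, -0.8, 1.2]
gripper_width: 0.0427
grasp_force: 0.0
```

carry_out --moves '[[1,[0,0,0],0],[1,[0,0,0],0],[1,[0,0,0],0],[1,[0,0,0],0],[1,[0,0,0],0],[1,[0,0,0],0]]'

```text
time: 16.82
tool_pos: [0.4475, -0.1857, 0.1912]
tool_rot: [179.9, 0.1, 92.7]
force: [-0.3, 0.7, 6.7]
gripper_width: 0.0203
grasp_force: 46.6
```

Run:
```python
from m import *
to(504.8,-401.6,285,98.7)
```

```text
at [ 447.5 -185.7  191.2] rot [1.7987e+02 9.0000e-02 9.2670e+01] j6 56.9 w 20.3 t 16.82 | shift first: [-10.919   2.36   -4.688] turn -1.205 | turn first: [-11.106   1.201  -4.688]
```

carry_out --moves '[[1,[0,0,-0.3],0],[1,[0,0,-0.8],0],[1,[0,0,-1],0],[1,[0,0,-1],0],[1,[0,0,-1],0],[1,[0,0,-0.5],0],[1,[-0.91,0.2,0],0],[1,[-0.91,0.2,0],0],[1,[-0.91,0.2,0],0],[1,[-0.91,0.2,0],0]]'

```text
time: 17.65
tool_pos: [0.4661, -0.2577, 0.2809]
tool_rot: [-179.9, -0.1, 92.7]
force: [1.2, 0.3, -0.5]
gripper_width: 0.0204
grasp_force: 45.8
```

carry_out --moves '[[1,[-0.91,0.2,0],0],[1,[-0.91,0.2,0],0],[1,[-0.91,0.2,0],0],[1,[-0.91,0.2,0],0],[1,[-0.91,0.2,0],0],[1,[-0.91,0.2,0],0],[1,[-0.91,0.18,0],0],[1,[-0.91,0.18,0],0],[1,[0,0,0],-0.6],[1,[0,0,0],-0.6]]'

```text
time: 18.48
tool_pos: [0.5039, -0.4022, 0.2799]
tool_rot: [-179.9, -0.1, 98.7]
force: [0.3, -0.3, -2.2]
gripper_width: 0.0203
grasp_force: 45.8
```

carry_out --moves '[[1,[0,0,0],0],[1,[0,0,0],0],[1,[0,0,0],0]]'

```text
time: 18.73
tool_pos: [0.5041, -0.4009, 0.281]
tool_rot: [-180.0, -0.1, 98.6]
force: [-0.2, 0.5, -1.7]
gripper_width: 0.0204
grasp_force: 45.8
```

Run:
```python
from m import *
c=blue('wrist'); cv2.imwrite('pics/w5.png',c['img'])
to(504.8,-401.6,192,98.7)
c=bands('top',.455,-.184,.07,((.003,.009),))
```

```text
wrist blue [127.  69.] (array([ 375.7, -317.9]), 71.4, 64.0, 65.5)
wrist blue [318. 214.] (array([ 503.4, -397.2]), 70.6, 57.9, -81.3)
at [ 504.1 -400.8  281.2] rot [-1.7997e+02 -4.0000e-02  9.8650e+01] j6 36.9 w 20.4 t 18.78 | shift first: [-0.043  0.029  4.462] turn -0.011 | turn first: [-0.043  0.029  4.462]
top 0.003 0.009 662 (array([ 477.5, -179.6]), 57.8, 53.8, 12.2) 0.0066
```

View pics/w5.png

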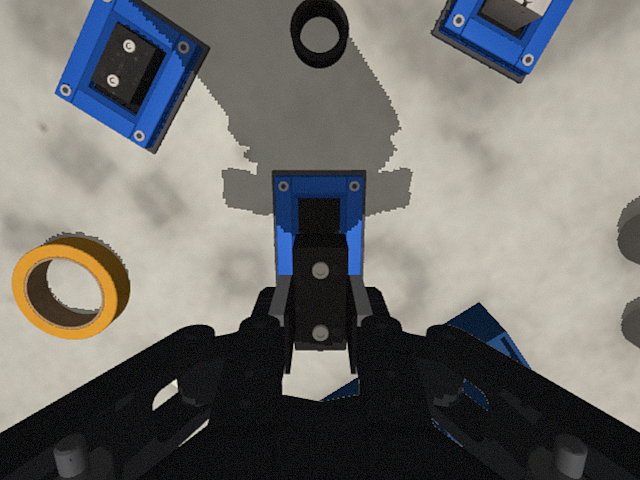

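The long segment at (320,295) lines up with its pocket at (320,225), and the medium one sits in its block at (125,62). Lowering.

carry_out --moves '[[1,[-0.03,0.02,1],0],[1,[0,0,1],0],[1,[0,0,1],0],[1,[0,0,0.8],0],[1,[0,0,0.3],0],[1,[0,0,0.25],0],[1,[0,0,0.1],0],[1,[0,0,0],0]]'

```text
time: 19.5
tool_pos: [0.5048, -0.4018, 0.1931]
tool_rot: [180.0, 0.0, 98.7]
force: [-0.3, 0.4, -2.3]
gripper_width: 0.02
grasp_force: 45.8
```

carry_out --moves '[[0.55,[0,0,0],0],[0.55,[0,0,0],0],[0.55,[0,0,0],0],[0.5,[0,0,-0.5],0],[0.4,[0,0,-1],0],[0.2,[0,0,-1],0],[0,[0,0,-1],0],[0,[0,0,-1],0]]'

```text
time: 20.17
tool_pos: [0.5047, -0.4017, 0.2851]
tool_rot: [179.9, 0.1, 98.7]
force: [0.2, 0.3, 0.3]
gripper_width: 0.0842
grasp_force: 0.0
```

Run:
```python
from m import *
bands('wrist',.505,-.4015,.035,((.022,.0265),(.0265,.03),(.03,.05)))
to(454.5,-184.5,284,101.3)
```

```text
wrist 0.022 0.0265 2109 (array([ 506.2, -401.7]), 46.5, 21.9, -80.7) 0.0249
at [ 505.6 -402.7  290.6] rot [179.67   0.45  98.68] j6 36.8 w 85.5 t 20.22 | shift first: [11.169 -0.882  0.331] turn -0.524 | turn first: [11.198 -0.37   0.331]
```

carry_out --moves '[[0,[0.92,-0.07,0],0],[0,[0.92,-0.07,0],0],[0,[0.92,-0.07,0],0],[0,[0.92,-0.07,0],0],[0,[0.92,-0.07,0],0],[0,[0.92,-0.07,0],0],[0,[0.92,-0.07,0],0],[0,[0.92,-0.07,0],0],[0,[0.92,-0.07,0],0],[0,[0.92,-0.07,0],0]]'

```text
time: 21.05
tool_pos: [0.4629, -0.2212, 0.2839]
tool_rot: [179.9, 0.1, 98.7]
force: [-0.0, 0.7, -1.0]
gripper_width: 0.0851
grasp_force: 0.0
```

carry_out --moves '[[0,[0.95,-0.07,0],0],[0,[0.95,-0.07,0],0],[0,[0,0,0],-1],[0,[0,0,0],-1],[0,[0,0,0],-1],[0,[0,0,0],-1],[0,[0,0,0],-1],[0,[0,0,0],-1],[0,[0,0,0],-1],[0,[0,0,0],-1]]'

```text
time: 21.88
tool_pos: [0.4547, -0.1849, 0.2839]
tool_rot: [180.0, 0.1, 138.9]
force: [0.0, -0.5, 0.1]
gripper_width: 0.0852
grasp_force: 0.0
```

carry_out --moves '[[0,[0,0,0],-1],[0,[0,0,0],-1],[0,[0,0,0],-1],[0,[0,0,0],-1],[0,[0,0,0],-1],[0,[0,0,0],-1],[0,[0,0,0],-1],[0,[0,0,0],-1],[0,[0,0,0],-1],[0,[0,0,0],-1]]'

```text
time: 22.72
tool_pos: [0.4547, -0.1849, 0.2839]
tool_rot: [-179.9, 0.1, -171.1]
force: [-0.1, 0.5, 0.5]
gripper_width: 0.0856
grasp_force: 0.0
```

carry_out --moves '[[0,[0,0,0],-0.54],[0,[0,0,0],0],[0,[0,0,0],0]]'

```text
time: 22.97
tool_pos: [0.4547, -0.1849, 0.2836]
tool_rot: [-179.9, 0.1, -168.7]
force: [0.0, 0.4, 0.6]
gripper_width: 0.0856
grasp_force: 0.0
```

Run:
```python
from m import *
bands('wrist',.455,-.184,.07,((.003,.009),))
to(454.2,-184.8,172,191.4)
```

```text
wrist 0.003 0.009 10192 (array([ 454.2, -184.5]), 100.2, 54.1, 11.4) 0.0059
at [ 454.6 -184.9  283.4] rot [-1.7996e+02  5.0000e-02 -1.6869e+02] j6 -41.3 w 85.7 t 23.02 | shift first: [0.021 0.007 5.569] turn -0.018 | turn first: [0.021 0.007 5.569]
```

carry_out --moves '[[0.1,[0.02,0,0.5],0],[0.2,[0,0,1],0],[0.27,[0,0,1],0],[0.27,[0,0,1],0],[0.27,[0,0,1],0],[0.27,[0,0,0.6],0],[0.27,[0,0,0.2],0],[0.27,[0,0,0],0],[0.27,[0,0,0],0]]' --force 60

```text
time: 23.77
tool_pos: [0.4542, -0.1849, 0.1768]
tool_rot: [-180.0, 0.0, -168.6]
force: [0.4, -0.3, 0.4]
gripper_width: 0.0624
grasp_force: 0.0
```

carry_out --moves '[[0.27,[0,0,0.1],0],[0.27,[0,0,0],0]]'

```text
time: 23.93
tool_pos: [0.4547, -0.1852, 0.1757]
tool_rot: [-179.9, 0.1, -168.6]
force: [0.9, -0.3, -0.2]
gripper_width: 0.0624
grasp_force: 0.0
```

carry_out --moves '[[0.27,[0,0,0.1],0],[0.27,[0,0,0],0]]'

```text
time: 24.1
tool_pos: [0.4544, -0.185, 0.1731]
tool_rot: [-180.0, 0.0, -168.6]
force: [-0.4, 0.8, 0.1]
gripper_width: 0.0622
grasp_force: 0.0
```

carry_out --moves '[[0.27,[0,0,0.1],0],[0.27,[0,0,0],0]]'

```text
time: 24.27
tool_pos: [0.4541, -0.1848, 0.1706]
tool_rot: [180.0, -0.0, -168.6]
force: [-0.4, 0.0, -0.6]
gripper_width: 0.0625
grasp_force: 0.0
```

carry_out --moves '[[0.27,[0,0,0.05],0],[0.27,[0,0,0],0],[0.3,[0,0,0],0],[0.33,[0,0,0],0]]'

```text
time: 24.6
tool_pos: [0.4541, -0.1849, 0.1697]
tool_rot: [180.0, -0.0, -168.6]
force: [-0.3, -0.3, 0.2]
gripper_width: 0.0571
grasp_force: 0.0
```

carry_out --moves '[[0.36,[0,0,0],0],[0.4,[0,0,0],0],[0.45,[0,0,0],0],[0.5,[0,0,0],0],[0.5,[0,0,0],0]]'

```text
time: 25.02
tool_pos: [0.4544, -0.1849, 0.1703]
tool_rot: [-180.0, 0.0, -168.6]
force: [-0.9, 1.1, 5.3]
gripper_width: 0.0519
grasp_force: 62.2
```

carry_out --moves '[[1,[0,0,-0.3],0],[1,[0,0,-0.7],0],[1,[0,0,-1],0],[1,[0,0,-1],0],[1,[0,0,-1],0],[1,[0,0,-1],0],[1,[0,0,-0.5],0.5],[1,[0,0,0],1],[1,[0,0,0],1],[1,[0,0,0],1]]'

```text
time: 25.85
tool_pos: [0.454, -0.185, 0.2793]
tool_rot: [-180.0, -0.0, 173.6]
force: [0.5, -0.4, -3.1]
gripper_width: 0.0518
grasp_force: 63.2
```

carry_out --moves '[[1,[0,0,0],1],[1,[0,0,0],1],[1,[0,0,0],1],[1,[0,0,0],1],[1,[0,0,0],1],[1,[0,0,0],1],[1,[0,0,0],1],[1,[0,0,0],1],[1,[0,0,0],1],[1,[0,0,0],0.68]]'

```text
time: 26.68
tool_pos: [0.4538, -0.1848, 0.2787]
tool_rot: [-179.9, -0.1, 125.2]
force: [-1.0, -0.1, -3.3]
gripper_width: 0.0518
grasp_force: 63.2
```

carry_out --moves '[[1,[0,0,0],0],[1,[0,0,0],0],[1,[0,0,0],0]]'

```text
time: 26.93
tool_pos: [0.454, -0.1849, 0.2792]
tool_rot: [-180.0, -0.0, 125.5]
force: [0.5, -0.3, -2.0]
gripper_width: 0.052
grasp_force: 63.2
```

Run:
```python
from m import *
for n in('wrist','top'):
    c=bands(n,.54,-.056,.1,((.004,.0135),(.022,.027),(.032,.045)))
    if n=='wrist': cv2.imwrite('pics/w6.png',c['img']); P=cloud(c); z=P[...,2]; m=(z>.03)&(z<.13)&(np.hypot(P[...,0]-.4545,P[...,1]+.185)<.08)&(c['depth']>0); print('plate?',rect(P[m]),np.percentile(z[m],[5,50,95]))
to(538.9,-53.8,290,125.5)
```

```text
wrist 0.004 0.0135 13763 (array([540.8, -59.7]), 149.7, 76.9, -54.4) 0.0079
wrist 0.022 0.027 9143 (array([541.4, -60.9]), 130.0, 38.0, -54.4) 0.0239
wrist 0.032 0.045 3191 (array([561.5, -88.5]), 61.3, 41.0, -54.8) 0.0358
plate? (array([ 453.5, -183.5]), 97.8, 79.2, -54.6) [0.11360106 0.11472982 0.11817574]
at [ 454.1 -184.9  279.5] rot [-1.7998e+02 -2.0000e-02  1.2552e+02] j6 24.5 w 51.8 t 27.03 | shift first: [ 2.87   7.26  -0.526] turn 0.005 | turn first: [ 2.873  7.259 -0.526]
```

View pics/w6.png

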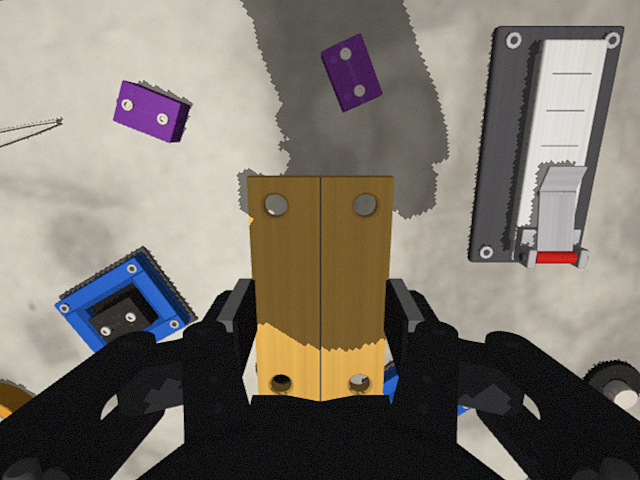

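The plate is gripped level at (320,290), and the stand at (545,145) is fully visible with its clip at (560,200). Carrying the plate to the entry end.

carry_out --moves '[[1,[0.59,0.8,0],0],[1,[0.59,0.8,0],0],[1,[0.59,0.8,0],0],[1,[0.59,0.8,0],0],[1,[0.59,0.8,0],0],[1,[0.59,0.8,0],0],[1,[0.59,0.8,0],0],[1,[0.58,0.8,0],0],[1,[0.57,0.78,0],0],[1,[0,0,0.5],0]]'

```text
time: 27.87
tool_pos: [0.5114, -0.0131, 0.2718]
tool_rot: [179.7, 0.1, 125.7]
force: [0.9, -1.3, -2.0]
gripper_width: 0.0514
grasp_force: 63.3
```

carry_out --moves '[[1,[0,0,0.8],0],[1,[0,0,0.8],0],[1,[0,0,0.6],0],[1,[0,0,0],0],[1,[0,0,0],0]]'

```text
time: 28.28
tool_pos: [0.5091, -0.0157, 0.2246]
tool_rot: [-179.9, -0.1, 125.5]
force: [0.5, -0.3, -1.1]
gripper_width: 0.0519
grasp_force: 63.3
```

Run:
```python
from m import *
o=np.array([.5376,-.0545]); d=np.array([.582,-.813]); nrm=np.array([.813,.582])
for n in('wrist','top'):
    c=cap(n);P=cloud(c);z=P[...,2];q=P[...,:2]-o; a=q@d; b=q@nrm; ok=(c['depth']>0)&(abs(a)<.15)&(abs(b)<.06)
    if n=='wrist': cv2.imwrite('pics/w7.png',c['img'])
    for nm,m in dict(rail=ok&(z>.022)&(z<.0265),plate=ok&(z>.048)&(z<.075)&(a<.03)).items():
        if m.sum()>50: print(n,nm,m.sum(),'along',np.percentile(a[m],[1,99]).round(4),'across',np.percentile(b[m],[1,99]).round(4),'z',np.median(z[m]).round(4))
to(0,0,0,125.6)
```

```text
wrist plate 30528 along [-0.0982 -0.0044] across [-0.0303  0.0297] z 0.0601
top rail 286 along [-0.0239  0.0728] across [-0.0167  0.0194] z 0.0244
top plate 1018 along [-0.0966  0.0024] across [-0.0259  0.028 ] z 0.062
at [510.1 -15.9 226.5] rot [1.7995e+02 6.0000e-02 1.2546e+02] j6 45.2 w 51.8 t 28.38 | shift first: [ 15.445 -20.315  11.325] turn -0.028 | turn first: [ 15.494 -20.278  11.325]
```

View pics/w7.png

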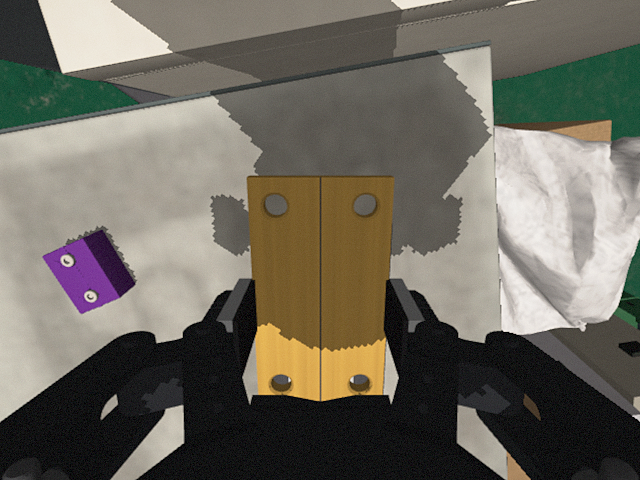

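The plate is aligned with the rail, about 0.3 mm off the middle line with its front end at stand x of about 2 mm. Lowering to just above the rail, then sliding in.

carry_out --moves '[[1,[0,0,0.6],0],[1,[0,0,0.4],0],[1,[0,0,0.2],0],[1,[0,0,0.2],0],[1,[0,0,0],0],[1,[0,0,0],0]]'

```text
time: 28.88
tool_pos: [0.5096, -0.0155, 0.1972]
tool_rot: [-180.0, -0.0, 125.5]
force: [0.7, -0.5, -2.6]
gripper_width: 0.052
grasp_force: 63.3
```

Run:
```python
from m import *
to(537.6,-54.5,195.5,125.5); s=sense(); print(s['force'])
```

```text
at [509.6 -15.5 197.2] rot [-1.7996e+02 -4.0000e-02  1.2548e+02] j6 45.2 w 52.0 t 28.88 | shift first: [-2.401  0.01   0.087] turn -0.004 | turn first: [-2.401  0.009  0.087]
[ 0.72982016 -0.52298341 -2.61437464]
```

carry_out --moves '[[1,[0,0,0.08],0],[1,[-0.4,0,0],0],[1,[-0.4,0,0],0],[1,[-0.3,0,0],0],[1,[0,0,0],0]]'

```text
time: 29.3
tool_pos: [0.5227, -0.0342, 0.1953]
tool_rot: [-180.0, -0.1, 125.4]
force: [-0.5, 0.4, -4.8]
gripper_width: 0.0516
grasp_force: 63.5
```

carry_out --moves '[[1,[-0.25,0,0],0],[1,[-0.25,0,0],0],[1,[-0.25,0,0],0],[1,[-0.25,0,0],0],[1,[0,0,0],0]]'

```text
time: 29.72
tool_pos: [0.5345, -0.0506, 0.1954]
tool_rot: [-179.9, 0.0, 125.4]
force: [-1.0, 0.8, -7.1]
gripper_width: 0.0518
grasp_force: 63.6
```

carry_out --moves '[[1,[-0.15,0,0],0],[1,[0,0,0],0]]'

```text
time: 29.88
tool_pos: [0.5361, -0.0528, 0.1957]
tool_rot: [-180.0, 0.0, 125.4]
force: [-0.6, 0.7, -6.6]
gripper_width: 0.0519
grasp_force: 63.6
```

carry_out --moves '[[1,[-0.08,0,0],0],[1,[0,0,0],0]]'

```text
time: 30.05
tool_pos: [0.5369, -0.0538, 0.1959]
tool_rot: [-180.0, 0.0, 125.5]
force: [-0.8, 0.0, -7.3]
gripper_width: 0.0519
grasp_force: 63.7
```

carry_out --moves '[[1,[-0.08,0,0],0],[1,[0,0,0],0]]'

```text
time: 30.22
tool_pos: [0.5375, -0.0546, 0.1959]
tool_rot: [-180.0, -0.1, 125.5]
force: [-1.6, 1.3, -5.9]
gripper_width: 0.0521
grasp_force: 63.7
```

carry_out --moves '[[1,[-0.06,0,0],0],[1,[0,0,0],0]]'

```text
time: 30.38
tool_pos: [0.5378, -0.055, 0.1957]
tool_rot: [-180.0, -0.2, 125.5]
force: [-3.6, 4.5, -5.4]
gripper_width: 0.0517
grasp_force: 63.8
```

carry_out --moves '[[1,[-0.06,0,0],0],[1,[0,0,0],0]]'

```text
time: 30.55
tool_pos: [0.538, -0.0553, 0.1955]
tool_rot: [-180.0, -0.3, 125.5]
force: [-4.0, 6.0, -5.6]
gripper_width: 0.0518
grasp_force: 63.9
```

carry_out --moves '[[1,[0,0,0.06],0],[1,[0,0,0],0],[0.3,[0,0,0],0],[0.2,[0,0,0],0],[0.2,[0,0,0],0],[0.2,[0,0,0],0]]'

```text
time: 31.05
tool_pos: [0.5406, -0.0574, 0.197]
tool_rot: [179.8, 0.3, 125.5]
force: [0.1, -0.0, 0.1]
gripper_width: 0.0679
grasp_force: 0.0
```

Run:
```python
from m import *
s=sense();print(s['tool_pos'],s['force'],s['gripper_width'])
```

```text
[ 0.5405889  -0.05740159  0.19700714] [ 0.09378084 -0.01820215  0.05915802] 0.06786716814142592
```

carry_out --moves '[[0.2,[0,0,-0.5],0],[0.2,[0,0,-1],0],[0.2,[0,0,-1],0],[0.2,[0,0,-1],0],[0.2,[0,0,-1],0],[0.2,[0,0,-1],0],[0.2,[0.8,0,0],0],[0.2,[0.8,0,0],0],[0.2,[0.8,0,0],0],[0.2,[0,0,0],0]]'

```text
time: 31.88
tool_pos: [0.5104, -0.0163, 0.3066]
tool_rot: [179.9, 0.0, 125.6]
force: [0.3, 0.1, 0.1]
gripper_width: 0.0687
grasp_force: 0.0
```

carry_out --moves '[[0.2,[0.9,0,-0.5],0],[0.2,[0.9,0,-0.5],0],[0.2,[0.9,0,-0.5],0],[0.2,[0.9,0,0],0],[0.2,[0,0,0],0],[0.2,[0,0,0],0],[0.2,[0,0,0],0]]'

```text
time: 32.47
tool_pos: [0.4701, 0.0404, 0.3353]
tool_rot: [180.0, 0.1, 125.5]
force: [0.6, -0.7, -0.7]
gripper_width: 0.068
grasp_force: 0.0
```

Run:
```python
from m import *
o=np.array([.5376,-.0545]); d=np.array([.582,-.813]); nrm=np.array([.813,.582])
for n in('top',):
    c=cap(n);P=cloud(c);z=P[...,2];q=P[...,:2]-o; a=q@d; b=q@nrm; ok=(c['depth']>0)&(abs(a)<.15)&(abs(b)<.06)
    H,S,V=cv2.split(cv2.cvtColor(c['img'],cv2.COLOR_BGR2HSV)); m=ok&(z>.022)&(z<.038)&(H>12)&(H<35)&(S>100)
    print(m.sum(),'along',np.percentile(a[m],[1,99]).round(4),'across',np.percentile(b[m],[1,99]).round(4),'z',np.percentile(z[m],[5,50,95]).round(4),rect(P[m]))
    for lo,hi in((-.06,-.03),(-.03,0),(0,.03),(.03,.05)):
        k=m&(a>lo)&(a<hi); print(lo,np.median(z[k]).round(4),k.sum())
    cv2.imwrite('pics/t9.png',cv2.resize(c['img'][140:350,180:480],None,fx=2.6,fy=2.6,interpolation=2))
    for x,y in((.595,-.245),(.375,-.316),(.505,-.4015)): bands('top',x,y,.03,((.021,.0275),(.033,.04)))
```

```text
1460 along [-0.0492  0.0483] across [-0.0247  0.0293] z [0.0278 0.0307 0.0333] (array([539.4, -52.5]), 101.1, 55.4, -54.6)
-0.06 0.0309 337
-0.03 0.0306 554
0 0.0308 397
0.03 0.0304 171
top 0.033 0.04 184 (array([ 595.9, -244. ]), 24.3, 24.2, -17.6) 0.0358
top 0.021 0.0275 249 (array([ 378.9, -314.3]), 35.9, 24.6, 65.1) 0.0235
top 0.021 0.0275 199 (array([ 508. , -401.8]), 43.6, 21.8, -82.4) 0.0256
```

View pics/t9.png

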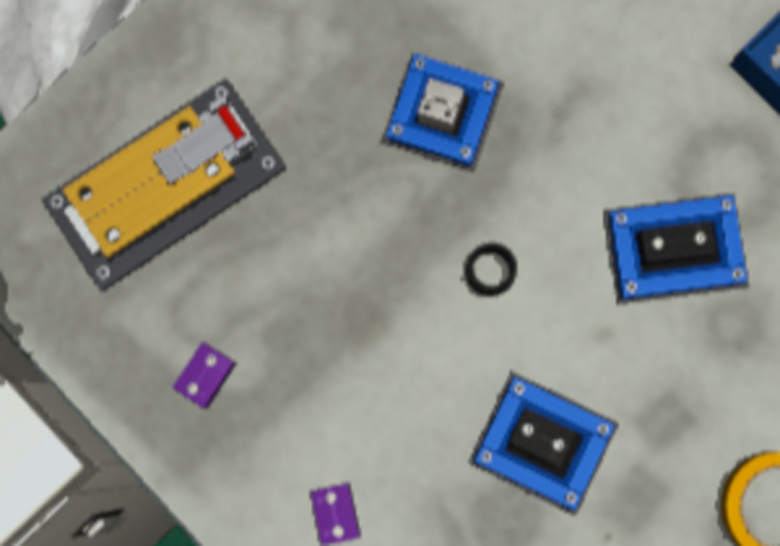

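The overview shows the plate flat on the rail under the clip at (150,180). All three segments are in their own blocks at (442,108), (678,247) and (545,440), and the arm is clear.

```bash
python3 -c "
from h import *
print(manip.job_done())"
```

```text
the job is handed in; nothing more can be done
None
```

The job is handed in after about 32 s of robot time: all three die segments measured seated flat in their own blocks, and the plate lies flat under the clip against the stop, about 1 mm from home. The hand-in call gave no verdict, so this rests on my own camera and force readings.

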